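# Hold the lid rack against its stop for fastening

## Task

I am about to screw the lid rack down in its organiser and need a third hand. Turn the clamp knob about a quarter turn anticlockwise to free the bookend before you move it, then slide the bookend so that it presses the rack squarely against the sprung stop plate with about 10 N (the plate gives about 8 mm), and finish still holding the bookend with that steady push: do not let go. Never ram the stop, and leave everything else on the worktop where it is.

Things in the scene. Friction and masses are not known exactly. Their poses are not given: they have to be found in the camera images.
- organiser: bamboo organiser base fixed on the worktop, tray 455 x 200 mm, top 12 mm above the worktop. Origin on the worktop under its centre. Its x axis is the push direction, from bookend to stop (roughly the world's -y); its y axis points away from the robot. Along x on the tray: aluminium bookend, lid rack, steel stop plate, fixed bamboo end block.
- bookend: aluminium bookend, slides along the organiser's x only (160 mm; under 1 N once free; clamped it holds against some 10 N). Origin at worktop height, mid-width, at its front pressing face; axes as the organiser's. Pressing plate 12 mm thick, 90 wide, top at height 95; foot 100 wide, 115 long reaching back from that face, top at 24; grip post at the back.
- bookend_post (a point): top centre of the bookend's upright grip post, 95 mm above the worktop, 100 mm behind the pressing face. Post: 20 mm along the push direction, 30 mm across, from the foot (height 24 mm) to 95 mm; 78 mm of free space between it and the pressing plate. Pinch it across its 30 mm from above, or push it from behind.
- knob (a joint): angle of the clamp knob in rad: 0 to 0.25 at the start (clamped), growing anticlockwise seen from above, end of turn at 1.5. An eccentric cam: lets the bookend go at about 0.65, counts as freed above 1.1; stays where it is left. Turning resistance 0.15 N m, up to 0.5 N m while clamped; the cam may draw the bookend back by up to 16 mm as it lets go.
- knob_grip (a point): centre of the knob's bar grip, on the knob's axis, 50 mm above the worktop. Black bar 50 mm long, 14 mm wide, height 37 to 63 mm, over a round steel cam 64 mm wide. Stands at the robot's side of the bookend, between pressing plate and post seen along x. At knob value 0 the bar lies along the organiser's y (across the track), at 1.5 nearly along x.
- rack: white slotted plastic rack with six grey silicone lids upright (one piece, about 0.25 kg), 140 mm along x, 110 mm across; end walls 60 mm tall, lids to 107 mm. Origin at the centre of its underside; loose on the tray, a little askew, 10 to 55 mm short of the stop. Sliding it takes 1 to 4 N, so push the bookend that much harder than the force wanted on the stop.
- stop_plate: steel stop plate (10 mm thick, 120 mm wide, height 15 to 81 mm) on two rubber buffers before the fixed end block. Origin at worktop height, mid-width, at the face that looks at the rack. At rest it lies at x = 170 mm in the organiser's frame; pushed, it yields along +x by 1 mm per 1.2 N (8.3 mm at 10 N), up to 18 mm.
- lunch_container: bystander: pink plastic lunch box, 120 x 178 x 64 mm, origin at its underside; leave it alone
- clamp_jar: bystander: glass jar with clamp lid, 100 mm wide, 142 mm tall, origin at its underside; leave it alone
- tea_strainer: bystander: steel tea strainer, bowl 80 mm wide, 31 mm tall, handle to 155 mm from the bowl's centre, origin at its underside; leave it alone
- bamboo_spoon: bystander: bamboo spoon, 240 mm long, lying flat along its x axis; leave it alone
- mug: bystander: white mug, 82 mm wide, 95 mm tall, origin at its underside; leave it alone
- bowl: bystander: small bowl, 130 mm wide, 55 mm tall, origin at its underside; leave it alone
- spice_jar: bystander: amber spice jar, 48 mm wide, 100 mm tall, origin at its underside; leave it alone
Not all that is in view belongs to the job. What is shaped like the rack but black or turquoise is not meant.

How it is judged:
By the outcome, as a careful person would: the job done as asked, in the order asked, and still so for the second after the job is handed in, while the arm keeps its last pose, push and grip.
It also fails if it takes over 54 s, if anything falls off the work surface, if the arm or the gripper's body presses on something with over 40 N, if the wrist force passes 120 N, or if a joint passes its speed limit or range.

## Robot

A 6-joint arm with a two-finger parallel gripper is mounted at the origin on the work surface. World frame = base frame: x ahead of the robot, y to its left, z up, the work surface at z = 0. Lengths are in mm, angles in rad, forces in N, time in s.
With the tool pointing down it reaches from about 275 to 725 mm from the base axis. Payload 15.9 kg.
Tool frame: the origin (TCP) lies between the finger pads; the fingertips stand 22 mm ahead of it and the grasp point (between the pads) lies 3 mm ahead of it; z points along the fingers, y is the line along which they close (so a half turn about z gives the same grasp; the last joint's range is limited). The gripper opens to 85 mm and grips with 20 to 120 N. Pads are 22 mm wide; open, the fingers measure 114 mm over their backs; the gripper's body (76 mm by 85 mm) begins 54 mm behind the grasp point. The pads swing forward as they close: fully open they stand 13 mm farther back than shut.
Start: joints at [1.299, 0.213, -0.034, 1.323, 0, 1.571], TCP at [134.227, 481.631, 253.306] pointing down, gripper open.
Joint ranges: [-2.98, 2.98], [-0.74, 1.72], [-1.14, 1.35], [-2.1, 2.04], [-1.57, 1.44], [-3.14, 3.14]. Speed limits (rad/s): [1.89, 1.89, 2.39, 2.57, 3.14, 3.14].

## Interface

Orientations are given as a unit quaternion [x, y, z, w].
In Python, from cell import env gives the robot as it stands.
- The arm moves only by the tool carry_out, never from a script. Its argument "rows" is a list of rows, each a list of 2 entries, a list of its own where there are three numbers: the shift along the world's x, y, z in m, then the turn, a rotation vector about the world's x, y, z in rad. A call has exactly 8 rows; each row shifts and turns the commanded pose from where the row before left it; what a row does not reach is not made up. A row lasts 1/12 s, in which the tool goes at most 41.7 mm and 7.16 degrees, less where a joint would pass 70% of its speed; a pose out of reach is approached as far as the arm can. A call with a gripper value outside its range is refused whole. "grip" is the opening, from -1 (shut) to 1 (fully open), so that 0 is half open, set as the call begins (left out, the last holds). The fingers move at their own pace and stop on an object; "grip_force" is the grip in N (left out, the last holds). Time passes only in rows, so rows that do not move let the fingers close, or fill a call up. It gives the time, the measured TCP pose, the force, the opening and the grip force at its end, in the units of the state.
- env.get_obs(): the state, without advancing time (a new reading comes with each control period).
- env.snapshot(name): name is "scene" or "top" or "wrist"; returns a dict with "color" (480x640x3 uint8, red, green, blue), "fx", "fy", "cx", "cy" (pixels), "distortion" ([k1, k2, p1, p2, k3] as OpenCV has them; the pictures are not rectified), "origin" and "rotation" of the camera in the world; the wrist camera has in their place "mount" (4x4, takes a point from camera to tool coordinates, whose origin is the TCP and whose axes are the flange's). Camera axes: x right, y up, looking along -z (the intrinsics and any distortion apply to the point x, -y, -z); pixel columns grow to the right and rows downward; lengths in mm; the calibration is good to about 2 mm. A picture is of the moment at which its call begins: read the wrist's pose just before it. There is no depth.
- env.finish_job(): hands the job in; it is judged then, once.
The state is a dict: "t": time; "joint_positions": joint angles; "joint_velocities": joint speeds; "joint_torque": joint torques, N m; "position": TCP position; "ee_rot": TCP orientation; "contact_force": force on the tool from outside, world axes, zero at the start; "moment": the same for the moment, N m; "width": finger opening in mm; "gripper_force": force on a finger pad.
Only numpy, scipy, OpenCV 4.12 (cv2) and the standard library are available. Lean on these libraries where they do the work, as an engineer would, in place of code of your own. Each camera call takes 0.05 s, during which the arm holds its last target. There are 200 camera calls.

## Working session

There is one attempt and no reset: what is moved stays moved. The work goes in short steps, Python scripts to look and compute and a tool call to move; the robot and the scene stay as the last step left them, time stands still between calls to the robot, and variables do not carry over. Pictures are saved under pics/ and viewed, at most 10 in all, crops included, and the job is handed in when it is done.

Besides the shell and the picture viewer there is one more tool, called by a JSON object that holds its "name" and its "arguments". carry_out: Moves the arm, as the interface text tells. Its arguments: {"type":"object","properties":{"rows":{"type":"array","items":{"type":"array"}},"grip":{"type":"number"},"grip_force":{"type":"number"}},"required":["rows"]}

```bash
ls; mkdir -p pics; cat > h.py <<'E'
import numpy as np, cv2
from cell import env
from scipy.spatial.transform import Rotation as R
def cam(n):
    o=env.get_obs(); s=env.snapshot(n)
    if 'mount' in s:
        T=np.eye(4);T[:3,:3]=R.from_quat(o['ee_rot']).as_matrix();T[:3,3]=o['position']
        M=T@np.array(s['mount']);s['origin']=M[:3,3];s['rotation']=M[:3,:3]
    return s
def save(s,f): cv2.imwrite('pics/'+f,s['color'][:,:,::-1])
def ray(s,uv):
    K=np.array([[s['fx'],0,s['cx']],[0,s['fy'],s['cy']],[0,0,1.]])
    p=cv2.undistortPoints(np.array(uv,float).reshape(-1,1,2),K,np.array(s['distortion'],float))[:,0]
    return np.c_[p[:,0],-p[:,1],-np.ones(len(p))]@np.array(s['rotation']).T
def plane(s,uv,z):
    d=ray(s,uv);o=np.array(s['origin']);return o+d*((z-o[2])/d[:,2:])
E
python3 - <<'E'
from h import *
for n in('scene','top'):
    s=cam(n);save(s,n+'0.png');print(n,s['origin'],s['fx'],s['distortion'])
o=env.get_obs();print(o)
E
```

```text
pics
scene [1224.12103198 -411.146948   1049.80023354] 533.7239892895825 [0.00281951 0.         0.         0.         0.        ]
top [ 309.26064234  -13.33056241 1496.89297027] 522.8991855893166 [0.03645955 0.         0.         0.         0.        ]
{'t': 0.1, 'joint_positions': array([ 1.29898246e+00,  2.13318369e-01, -3.49822453e-02,  1.32353154e+00,
        2.74068236e-05,  1.57078967e+00]), 'joint_velocities': array([ 0.00095506, -0.00162455,  0.00140531,  0.00114917, -0.00037586,
       -0.00065844]), 'joint_torque': array([ 2.64312184e-03, -6.87248111e+01,  4.87807667e+01,  1.20962763e-02,
        1.71498568e-04, -4.04380307e-05]), 'position': array([134.15258324, 481.36059294, 252.86554106]), 'ee_rot': array([ 1.35485629e-01,  9.90779176e-01, -5.11283400e-04, -8.37506563e-05]), 'contact_force': array([ 0.02834334,  0.2795828 , -1.0252737 ]), 'moment': array([ 0.0320941 , -0.01047028, -0.01576854]), 'gripper_force': 0.0, 'width': 85.84751262851972}
```

View pics/scene0.png

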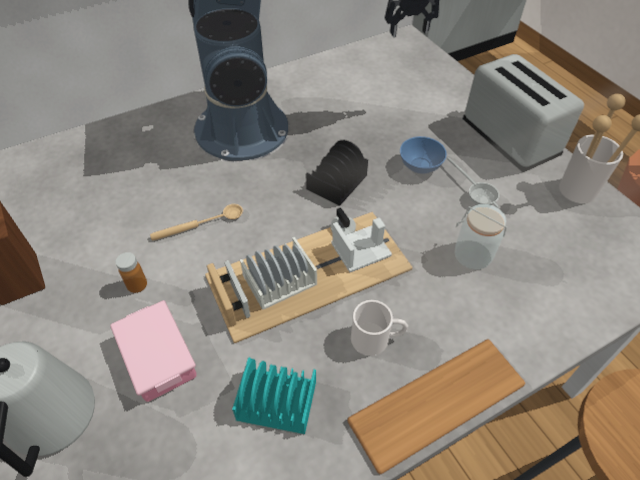

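View pics/top0.png

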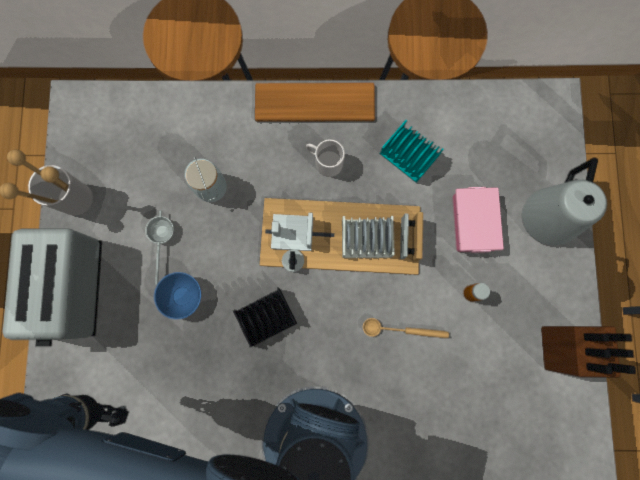

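The scene shows the white rack on the tray (top view 368,238), with a black look-alike at (265,318) and a turquoise one at (411,150). The knob is at top (292,260), the post near (275,232), the pressing plate at (312,232) and the stop at (408,235). I choose the white rack on the tray and its aluminium bookend, and check the choice in a crop.

```bash
python3 - <<'E'
from h import *
s=cam('top');im=s['color']
c=im[190:285,250:430];cv2.imwrite('pics/crop1.png',cv2.resize(c[:,:,::-1],None,fx=4.4,fy=4.4,interpolation=cv2.INTER_CUBIC))
hsv=cv2.cvtColor(im,cv2.COLOR_RGB2HSV)
m=cv2.inRange(hsv,(8,60,80),(28,255,255));m[:190]=0;m[285:]=0;m[:,:250]=0;m[:,430:]=0
pts=cv2.findNonZero(m);r=cv2.minAreaRect(cv2.convexHull(pts));b=cv2.boxPoints(r);print(b,plane(s,b,12))
w=plane(s,b,12)[:,:2]
rr=cv2.minAreaRect(w.astype(np.float32));print(rr)
E
```

```text
Traceback (most recent call last):
  File "h.py", line 16, in plane
    d=ray(s,uv);o=np.array(s['origin']);return o+d*((z-o[2])/d[:,2:])
  File "h.py", line 14, in ray
    return np.c_[p[:,0],-p[:,1],-np.ones(len(p))]@np.array(s['rotation']).T
           ~~~~~~~~~~~~~~~~~~~~~~~~~~~~~~~~~~~~~~^~~~~~~~~~~~~~~~~~~~~~~~~~
ValueError: matmul: Input operand 1 has a mismatch in its core dimension 0, with gufunc signature (n?,k),(k,m?)->(n?,m?) (size 4 is different from 3)
```

View pics/crop1.png

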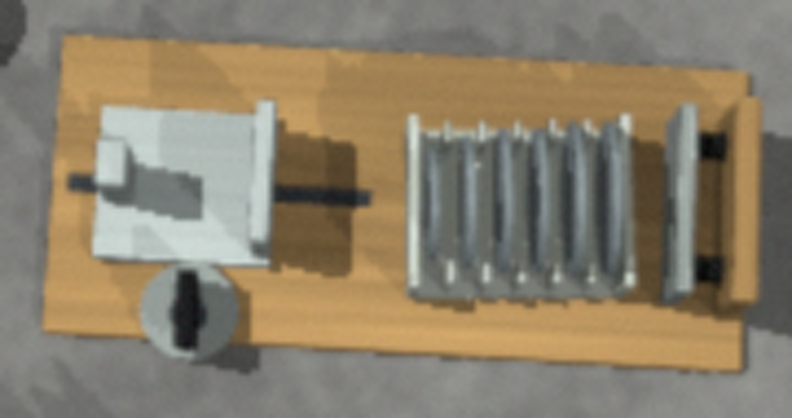

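The crop confirms it: bookend post top at (112,152), knob bar at (187,308), plate top at (262,175), white rack with grey lids, and stop at (685,200). The camera rotation is a quaternion, so I fix the helper.

```bash
sed -i "s/    return s$/    else: s['rotation']=R.from_quat(s['rotation']).as_matrix() if np.size(s['rotation'])==4 else np.array(s['rotation'])\n    return s/" h.py; python3 - <<'E'
from h import *
s=cam('top')
f=lambda l,z:plane(s,[(250+x/4.4,190+y/4.4) for x,y in l],z)[:,:2]
t=f([(62,36),(750,70),(742,370),(43,330)],12);print('tray',t,t.mean(0))
print(cv2.minAreaRect(t.astype(np.float32)))
d=t[1]+t[2]-t[0]-t[3];d/=np.linalg.norm(d);n=np.array([-d[1],d[0]]);print('ex',d,np.degrees(np.arctan2(*d[::-1])))
for k,p,z in[('post',(112,155),95),('knob',(187,308),63),('plateA',(265,101),95),('plateB',(258,250),95),('stopA',(685,105),81),('stopB',(680,295),81)]:
    q=f([p],z)[0];print(k,q,'org',(q-t.mean(0))@np.c_[d,n])
o=env.get_obs();print(R.from_quat(o['ee_rot']).as_matrix().round(3))
E
```

```text
tray [[ 675.58496219  146.7374252 ]
 [ 651.02426968 -307.56403623]
 [ 452.76348566 -295.69533202]
 [ 479.76272936  156.27245685]] [564.78386172 -75.06237155]
((564.1431884765625, -75.05241394042969), (454.9648132324219, 198.61239624023438), 86.90546417236328)
ex [-0.05680066 -0.99838554] -93.25619081065646
post [579.25652131 105.71768655] org [-181.31025243    4.1808668 ]
knob [487.53827121  60.29799854] org [-130.75423526  -84.80943935]
plateA [613.21674384  10.80288765] org [-88.47765293  43.47748543]
plateB [519.4253148   15.10857379] org [-87.44897232 -50.40708684]
stopA [ 612.82120294 -252.51468474] org [174.43727051  58.03919593]
stopB [ 492.68575177 -245.91176039] org [174.66877966 -62.27735173]
[[-0.963  0.269 -0.   ]
 [ 0.269  0.963 -0.001]
 [-0.    -0.001 -1.   ]]
```

{"name": "carry_out", "arguments": {"rows": [[[0.022, -0.026, 0], [0, 0, 0.015]], [[0.022, -0.026, 0], [0, 0, 0.015]], [[0.022, -0.026, 0], [0, 0, 0.015]], [[0.022, -0.026, 0], [0, 0, 0.015]], [[0.022, -0.026, 0], [0, 0, 0.015]], [[0.022, -0.026, 0], [0, 0, 0.015]], [[0.022, -0.026, 0], [0, 0, 0.015]], [[0.022, -0.026, 0], [0, 0, 0.015]]]}}

```text
t: 0.87
position: [310.9, 272.2, 253.3]
ee_rot: [0.075, 0.997, 0.0, 0.0]
contact_force: [1.0, 0.3, 0.8]
width: 85.5
gripper_force: 0.0
```

{"name": "carry_out", "arguments": {"rows": [[[0.022, -0.026, 0], [0, 0, 0.015]], [[0.022, -0.026, 0], [0, 0, 0.015]], [[0.022, -0.026, 0], [0, 0, 0.015]], [[0.022, -0.026, 0], [0, 0, 0.015]], [[0.022, -0.026, 0], [0, 0, 0.015]], [[0.022, -0.026, 0], [0, 0, 0.015]], [[0.022, -0.026, 0], [0, 0, 0.015]], [[0, 0, 0], [0, 0, 0]]]}}

```text
t: 1.53
position: [466.9, 87.9, 252.8]
ee_rot: [0.025, 1.0, -0.001, 0.0]
contact_force: [-0.8, 0.1, 0.0]
width: 84.9
gripper_force: 0.0
```

```bash
python3 - <<'E'
from h import *
s=cam('wrist');save(s,'w1.png');o=env.get_obs();M=R.from_quat(o['ee_rot']).as_matrix()
print(o['t'],o['position'],M.round(3).tolist(),o['joint_positions'][5],s['origin'])
E
```

```text
1.5833 [465.39819195  89.57612138 252.80471301] [[-0.999, 0.05, -0.001], [0.05, 0.999, -0.0], [0.001, -0.0, -1.0]] 0.240630267351003 [382.81198241  91.94476959 373.37068718]
```

View pics/w1.png

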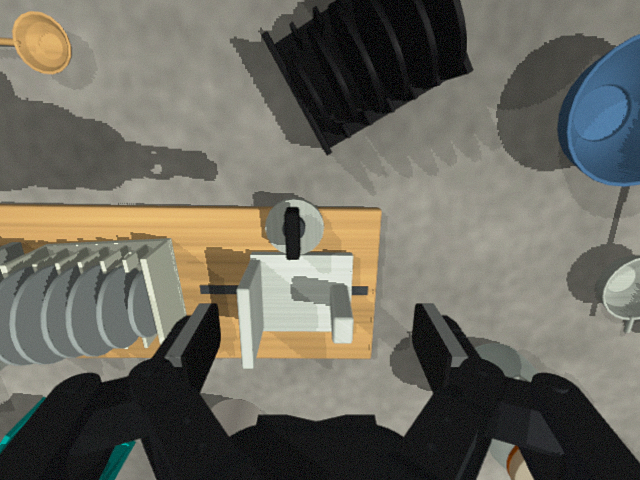

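The wrist view shows the black knob bar at about (292,230), the post top at (342,293), and the plate's top edge at x≈250. Now measure the bar more closely.

```bash
python3 - <<'E'
from h import *
s=cam('wrist');im=s['color']
g=im.max(2);c=im[195:270,262:332];cv2.imwrite('pics/w1c.png',cv2.resize(c[:,:,::-1],None,fx=8,fy=8,interpolation=cv2.INTER_CUBIC))
m=(g<45).astype(np.uint8);m[:200]=0;m[265:]=0;m[:,:270]=0;m[:,320:]=0
for v in range(204,264,4):
    u=np.where(m[v])[0]
    if len(u):print(v,u.min(),u.max(),plane(s,[(u.min()-.5,v),(u.max()+.5,v)],63)[:,:2].round(1).tolist())
print(plane(s,[(333,290),(350,290),(333,307),(352,307)],95).round(1))
E
```

```text
212 284 296 [[463.5, 58.6], [464.1, 70.9]]
216 283 296 [[467.4, 57.4], [468.0, 70.6]]
220 283 299 [[471.3, 57.0], [472.1, 73.2]]
224 283 297 [[475.3, 56.7], [476.0, 71.1]]
228 282 297 [[479.3, 55.4], [480.0, 70.8]]
232 282 297 [[483.3, 55.1], [484.1, 70.5]]
236 283 297 [[487.4, 55.7], [488.1, 70.3]]
240 284 297 [[491.6, 56.4], [492.3, 70.0]]
244 284 297 [[495.7, 56.0], [496.4, 69.7]]
248 285 297 [[500.0, 56.7], [500.6, 69.4]]
252 285 297 [[504.2, 56.3], [504.8, 69.1]]
256 285 297 [[508.4, 56.0], [509.1, 68.9]]
260 286 295 [[512.8, 56.7], [513.3, 66.6]]
[[531.2 101.8  95. ]
 [532.  117.4  95. ]
 [549.1 101.2  95. ]
 [549.9 119.   95. ]]
```

View pics/w1c.png

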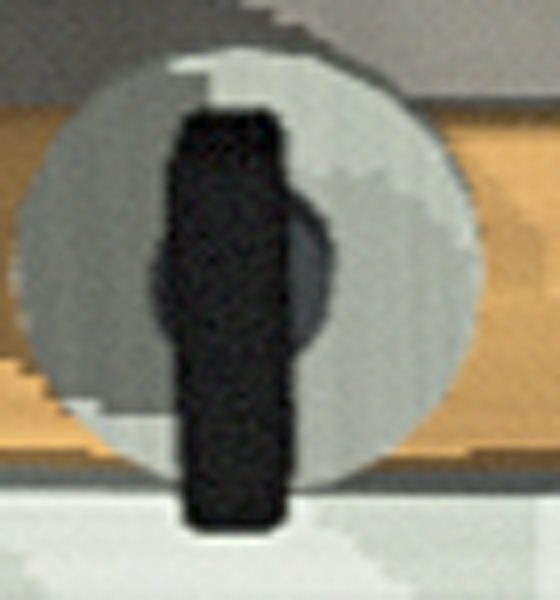

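The crop shows the bar with its angle ≈0.02 rad from the organiser's y and its centre at about (488, 63). I go down onto it.

{"name": "carry_out", "arguments": {"rows": [[[0.012, -0.014, -0.01], [0, 0, 0.01]], [[0.011, -0.013, -0.015], [0, 0, 0]], [[0, 0, -0.02], [0, 0, 0]], [[0, 0, -0.02], [0, 0, 0]], [[0, 0, -0.02], [0, 0, 0]], [[0, 0, -0.02], [0, 0, 0]], [[0, 0, -0.015], [0, 0, 0]], [[0, 0, 0], [0, 0, 0]]]}}

```text
t: 2.3
position: [485.0, 65.5, 130.8]
ee_rot: [0.018, 1.0, -0.0, -0.002]
contact_force: [-0.1, -0.5, 0.4]
width: 85.6
gripper_force: 0.0
```

{"name": "carry_out", "arguments": {"rows": [[[0, 0, -0.01], [0, 0, 0]], [[0, 0, -0.012], [0, 0, 0]], [[0, 0, -0.012], [0, 0, 0]], [[0, 0, -0.012], [0, 0, 0]], [[0, 0, -0.01], [0, 0, 0]], [[0, 0, -0.008], [0, 0, 0]], [[0, 0, -0.006], [0, 0, 0]], [[0, 0, 0], [0, 0, 0]]]}}

```text
t: 2.97
position: [486.8, 64.7, 62.5]
ee_rot: [0.018, 1.0, -0.0, -0.0]
contact_force: [-0.8, 0.1, -0.3]
width: 85.4
gripper_force: 0.0
```

{"name": "carry_out", "arguments": {"rows": [[[0.001, -0.002, 0], [0, 0, 0]], [[0, 0, 0], [0, 0, 0]], [[0, 0, 0], [0, 0, 0]], [[0, 0, 0], [0, 0, 0]], [[0, 0, 0], [0, 0, 0]], [[0, 0, 0], [0, 0, 0]], [[0, 0, 0], [0, 0, 0]], [[0, 0, 0], [0, 0, 0]]], "grip": -1, "grip_force": 90}}

```text
t: 3.63
position: [488.4, 62.8, 63.8]
ee_rot: [0.018, 1.0, 0.0, 0.0]
contact_force: [-1.3, 0.8, 7.0]
width: 12.4
gripper_force: 88.0
```

{"name": "carry_out", "arguments": {"rows": [[[0, 0, 0.002], [0, 0, 0]], [[0, 0, 0], [0, 0, 0.08]], [[0, 0, 0], [0, 0, 0.1]], [[0, 0, 0], [0, 0, 0.1]], [[0, 0, 0], [0, 0, 0.1]], [[0, 0, 0], [0, 0, 0.1]], [[0, 0, 0], [0, 0, 0.1]], [[0, 0, 0], [0, 0, 0]]]}}

```text
t: 4.3
position: [488.5, 61.9, 64.1]
ee_rot: [-0.271, 0.962, -0.001, -0.0]
contact_force: [14.4, -4.5, -31.6]
width: 11.4
gripper_force: 92.8
```

{"name": "carry_out", "arguments": {"rows": [[[0.0005, 0, -0.0015], [0, 0, 0]], [[0, 0, 0], [0, 0, 0.1]], [[0, 0, 0], [0, 0, 0.1]], [[0, 0, 0], [0, 0, 0.1]], [[0, 0, 0], [0, 0, 0.1]], [[0, 0, 0], [0, 0, 0.1]], [[0, 0, 0], [0, 0, 0.1]], [[0, 0, 0], [0, 0, 0]]]}}

```text
t: 4.97
position: [489.5, 61.4, 63.9]
ee_rot: [-0.543, 0.839, -0.002, -0.0]
contact_force: [6.3, -10.5, -5.9]
width: 12.1
gripper_force: 96.7
```

```bash
python3 - <<'E'
from h import *
o=env.get_obs();M=R.from_quat(o['ee_rot']).as_matrix();print(np.arctan2(M[1,1],M[0,1]),o['contact_force'],o['moment'],o['joint_positions'])
s=cam('top');c=s['color'][190:285,250:430];cv2.imwrite('pics/c2.png',cv2.resize(c[:,:,::-1],None,fx=4.4,fy=4.4,interpolation=cv2.INTER_CUBIC))
E
```

```text
2.7198270928727797 [  6.32759638 -10.52397935  -5.90903388] [-2.28475922 -1.20310609  0.10555762] [ 0.12654214  0.31948972 -0.39578471  0.85451156 -0.00296711 -1.02248771]
```

View pics/c2.png

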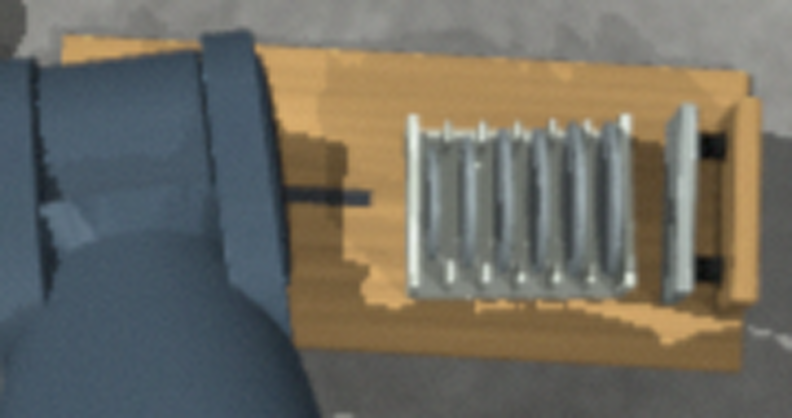

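The arm hides the bookend in this view and the rack is unmoved. The knob is at about 1.2, so I turn it slightly further and then open.

{"name": "carry_out", "arguments": {"rows": [[[0, 0, 0], [0, 0, 0.06]], [[0, 0, 0], [0, 0, 0.06]], [[0, 0, 0], [0, 0, 0.03]], [[0, 0, 0], [0, 0, 0]], [[0, 0, 0], [0, 0, 0]], [[0, 0, 0], [0, 0, 0]], [[0, 0, 0], [0, 0, 0]], [[0, 0, 0], [0, 0, 0]]]}}

```text
t: 5.68
position: [489.7, 61.4, 63.9]
ee_rot: [-0.602, 0.798, -0.002, -0.0]
contact_force: [7.4, -10.7, -7.4]
width: 11.9
gripper_force: 96.5
```

```bash
python3 - <<'E'
from h import *
o=env.get_obs();M=R.from_quat(o['ee_rot']).as_matrix();print(np.arctan2(M[1,1],M[0,1])-1.514,o['contact_force'],o['moment'])
E
```

```text
1.349093116835338 [  7.42373998 -10.72475677  -7.43718135] [-2.39896453 -1.49025086  0.15305647]
```

{"name": "carry_out", "arguments": {"rows": [[[0, 0, 0], [0, 0, 0]], [[0, 0, 0], [0, 0, 0]], [[0, 0, 0], [0, 0, 0]], [[0, 0, 0], [0, 0, 0]], [[0, 0, 0.01], [0, 0, 0]], [[0, 0, 0.02], [0, 0, 0]], [[0, 0, 0.03], [0, 0, 0]], [[0, 0, 0.03], [0, 0, 0]]], "grip": -0.3}}

```text
t: 6.35
position: [488.0, 62.6, 155.3]
ee_rot: [-0.603, 0.798, 0.0, -0.0]
contact_force: [1.1, -0.7, 0.1]
width: 29.9
gripper_force: 0.0
```

{"name": "carry_out", "arguments": {"rows": [[[-0.005, 0, 0.03], [0, 0, 0]], [[-0.01, 0, 0.03], [0, 0, 0]], [[-0.01, 0, 0.03], [0, 0, 0]], [[-0.01, 0.02, 0.01], [0, 0, 0]], [[-0.01, 0.02, 0], [0, 0, 0]], [[0, 0.03, 0], [0, 0, 0]], [[0, 0.03, 0], [0, 0, 0]], [[0, 0.03, 0], [0, 0, 0]]]}}

```text
t: 7.02
position: [443.3, 193.9, 255.0]
ee_rot: [-0.602, 0.798, -0.0, 0.001]
contact_force: [0.7, -0.3, -0.2]
width: 29.8
gripper_force: 0.0
```

```bash
python3 - <<'E'
from h import *
o=env.get_obs();print(o['position'],o['joint_positions'])
s=cam('top');c=s['color'][190:285,250:430];cv2.imwrite('pics/c3.png',cv2.resize(c[:,:,::-1],None,fx=4.4,fy=4.4,interpolation=cv2.INTER_CUBIC))
E
```

```text
[443.29040858 193.86835765 255.01736577] [ 4.12239667e-01  1.78123774e-01 -7.31336944e-02  1.31826932e+00
  5.92607088e-05 -8.80588407e-01]
```

View pics/c3.png

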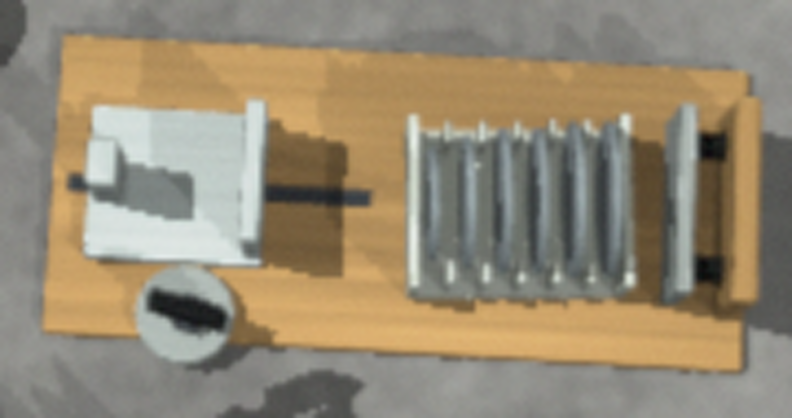

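The knob bar now lies about 16° short of the organiser's x, so its value is ≈1.28 and it is freed. The bookend was drawn back ~5 mm, and its post top is now at ≈(103,162), which is world (575,111.5). I move over it with the fingers closing across the track.

{"name": "carry_out", "arguments": {"rows": [[[0.0165, -0.01, 0], [0, 0, 0.028]], [[0.0165, -0.01, -0.01], [0, 0, 0.028]], [[0.0165, -0.01, -0.015], [0, 0, 0.028]], [[0.0165, -0.01, -0.015], [0, 0, 0.028]], [[0.0165, -0.01, -0.015], [0, 0, 0.028]], [[0.0165, -0.01, -0.015], [0, 0, 0.028]], [[0.0165, -0.01, -0.015], [0, 0, 0.028]], [[0.0165, -0.01, -0.01], [0, 0, 0.028]]], "grip": 0.45}}

```text
t: 7.73
position: [576.0, 112.0, 158.2]
ee_rot: [-0.688, 0.725, 0.0, -0.0]
contact_force: [-0.4, 0.7, -0.7]
width: 61.6
gripper_force: 0.0
```

{"name": "carry_out", "arguments": {"rows": [[[0, 0, 0], [0, 0, 0]], [[0, 0, 0], [0, 0, 0]], [[0, 0, 0], [0, 0, 0]], [[0, 0, 0], [0, 0, 0]], [[0, 0, 0], [0, 0, 0]], [[0, 0, 0], [0, 0, 0]], [[0, 0, 0], [0, 0, 0]], [[0, 0, 0], [0, 0, 0]]]}}

```text
t: 8.4
position: [575.6, 112.8, 159.1]
ee_rot: [-0.688, 0.726, -0.0, 0.0]
contact_force: [0.3, 0.2, -0.0]
width: 61.9
gripper_force: 0.0
```

```bash
python3 - <<'E'
from h import *
s=cam('wrist');save(s,'w2.png');o=env.get_obs();M=R.from_quat(o['ee_rot']).as_matrix();print(o['position'],np.degrees(np.arctan2(M[1,1],M[0,1])),o['contact_force'])
E
```

```text
[575.6669635  112.76969349 158.98464243] 176.93834168455308 [ 0.29393013 -0.07285733 -0.37711876]
```

View pics/w2.png

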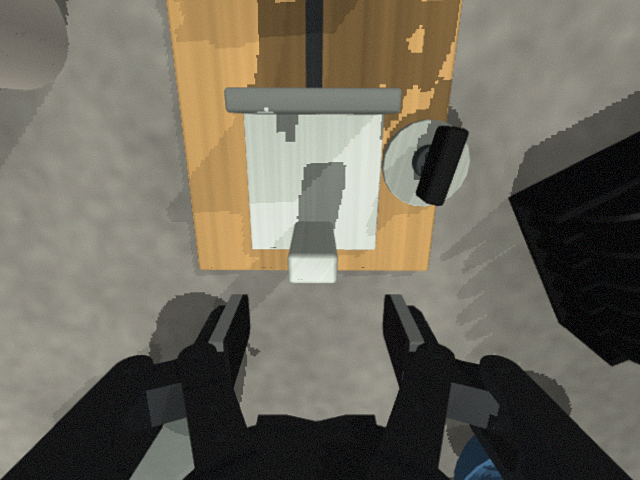

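The post top is seen at cols 290–337, rows 254–282, centred between the open fingers.

```bash
python3 - <<'E'
from h import *
s=cam('wrist');print(plane(s,[(290,254),(337,254),(290,282),(337,282),(313.5,268)],95).round(1))
E
```

```text
[[590.6 102.6  95. ]
 [563.  104.1  95. ]
 [592.  120.8  95. ]
 [563.6 122.3  95. ]
 [577.3 112.3  95. ]]
```

{"name": "carry_out", "arguments": {"rows": [[[0.0015, 0, -0.01], [0, 0, 0]], [[0, 0, -0.014], [0, 0, 0]], [[0, 0, -0.015], [0, 0, 0]], [[0, 0, -0.015], [0, 0, 0]], [[0, 0, -0.012], [0, 0, 0]], [[0, 0, -0.01], [0, 0, 0]], [[0, 0, -0.01], [0, 0, 0]], [[0, 0, 0], [0, 0, 0]]]}}

```text
t: 9.17
position: [576.2, 112.4, 70.6]
ee_rot: [-0.688, 0.726, 0.001, -0.001]
contact_force: [-0.7, -0.4, -0.2]
width: 62.0
gripper_force: 0.0
```

{"name": "carry_out", "arguments": {"rows": [[[0, 0, 0], [0, 0, 0]], [[0, 0, 0], [0, 0, 0]], [[0, 0, 0], [0, 0, 0]], [[0, 0, 0], [0, 0, 0]], [[0, 0, 0], [0, 0, 0]], [[0, 0, 0], [0, 0, 0]], [[0, 0, 0], [0, 0, 0]], [[0, 0, 0], [0, 0, 0]]], "grip": -1, "grip_force": 60}}

```text
t: 9.83
position: [577.8, 112.7, 73.6]
ee_rot: [-0.688, 0.726, -0.0, 0.001]
contact_force: [-0.1, 0.2, 6.6]
width: 29.3
gripper_force: 59.2
```

{"name": "carry_out", "arguments": {"rows": [[[-0.0002, -0.004, 0], [0, 0, 0]], [[-0.0005, -0.008, 0], [0, 0, 0]], [[-0.0005, -0.01, 0], [0, 0, 0]], [[-0.0006, -0.01, 0], [0, 0, 0]], [[-0.0006, -0.01, 0], [0, 0, 0]], [[-0.0006, -0.01, 0], [0, 0, 0]], [[-0.0005, -0.008, 0], [0, 0, 0]], [[-0.0003, -0.005, 0], [0, 0, 0]]]}}

```text
t: 10.5
position: [574.0, 47.0, 73.6]
ee_rot: [-0.688, 0.726, -0.0, 0.001]
contact_force: [0.6, 1.4, 6.9]
width: 29.5
gripper_force: 59.4
```

{"name": "carry_out", "arguments": {"rows": [[[-0.0002, -0.003, 0], [0, 0, 0]], [[-0.0001, -0.002, 0], [0, 0, 0]], [[-0.0001, -0.002, 0], [0, 0, 0]], [[-0.0001, -0.002, 0], [0, 0, 0]], [[-0.0001, -0.002, 0], [0, 0, 0]], [[-0.0001, -0.002, 0], [0, 0, 0]], [[-0.0001, -0.002, 0], [0, 0, 0]], [[-0.0001, -0.002, 0], [0, 0, 0]]]}}

```text
t: 11.17
position: [573.1, 30.7, 73.6]
ee_rot: [-0.688, 0.726, -0.0, 0.001]
contact_force: [-1.1, 1.4, 7.3]
width: 29.3
gripper_force: 59.5
```

{"name": "carry_out", "arguments": {"rows": [[[-0.0001, -0.002, 0], [0, 0, 0]], [[-0.0001, -0.002, 0], [0, 0, 0]], [[-0.0001, -0.002, 0], [0, 0, 0]], [[-0.0001, -0.002, 0], [0, 0, 0]], [[-0.0001, -0.002, 0], [0, 0, 0]], [[-0.0001, -0.002, 0], [0, 0, 0]], [[-0.0001, -0.002, 0], [0, 0, 0]], [[-0.0001, -0.002, 0], [0, 0, 0]]]}}

```text
t: 11.83
position: [572.1, 14.8, 73.6]
ee_rot: [-0.688, 0.726, -0.0, 0.001]
contact_force: [-1.1, 2.4, 8.1]
width: 29.9
gripper_force: 59.6
```

{"name": "carry_out", "arguments": {"rows": [[[-0.0001, -0.001, 0], [0, 0, 0]], [[-0.0001, -0.001, 0], [0, 0, 0]], [[0, -0.001, 0], [0, 0, 0]], [[-0.0001, -0.001, 0], [0, 0, 0]], [[0, -0.001, 0], [0, 0, 0]], [[-0.0001, -0.001, 0], [0, 0, 0]], [[0, -0.001, 0], [0, 0, 0]], [[-0.0001, -0.001, 0], [0, 0, 0]]]}}

```text
t: 12.5
position: [571.7, 6.9, 73.6]
ee_rot: [-0.688, 0.726, -0.0, 0.001]
contact_force: [0.1, 2.8, 6.8]
width: 29.1
gripper_force: 59.6
```

{"name": "carry_out", "arguments": {"rows": [[[-0.0001, -0.001, 0], [0, 0, 0]], [[0, -0.001, 0], [0, 0, 0]], [[-0.0001, -0.001, 0], [0, 0, 0]], [[0, -0.001, 0], [0, 0, 0]], [[-0.0001, -0.001, 0], [0, 0, 0]], [[0, -0.001, 0], [0, 0, 0]], [[-0.0001, -0.001, 0], [0, 0, 0]], [[0, -0.001, 0], [0, 0, 0]]]}}

```text
t: 13.17
position: [571.2, -1.1, 73.6]
ee_rot: [-0.688, 0.726, -0.0, 0.001]
contact_force: [-2.3, 3.7, 8.5]
width: 29.0
gripper_force: 59.6
```

{"name": "carry_out", "arguments": {"rows": [[[-0.0001, -0.001, 0], [0, 0, 0]], [[0, -0.001, 0], [0, 0, 0]], [[-0.0001, -0.001, 0], [0, 0, 0]], [[0, -0.001, 0], [0, 0, 0]], [[0, 0, 0], [0, 0, 0]], [[0, 0, 0], [0, 0, 0]], [[0, 0, 0], [0, 0, 0]], [[0, 0, 0], [0, 0, 0]]]}}

```text
t: 13.83
position: [571.0, -5.2, 73.6]
ee_rot: [-0.688, 0.726, -0.0, 0.001]
contact_force: [-1.6, 1.3, 9.3]
width: 29.2
gripper_force: 59.6
```

```bash
python3 - <<'E'
from h import *
s=cam('top');c=s['color'][190:285,250:430];cv2.imwrite('pics/c4.png',cv2.resize(c[:,:,::-1],None,fx=4.4,fy=4.4,interpolation=cv2.INTER_CUBIC))
E
```

```text
(no output)
```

View pics/c4.png

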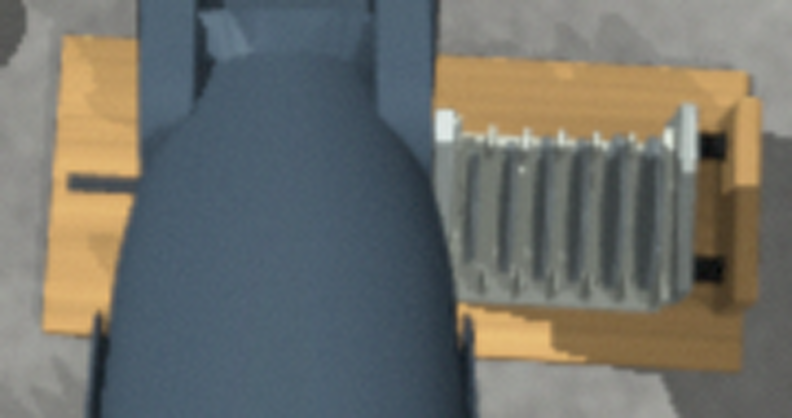

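The rack is now about touching the still-resting stop plate (its front edge at crop x≈668). I press on in small steps and average the force.

{"name": "carry_out", "arguments": {"rows": [[[-0.0001, -0.001, 0], [0, 0, 0]], [[0, -0.001, 0], [0, 0, 0]], [[-0.0001, -0.001, 0], [0, 0, 0]], [[0, -0.001, 0], [0, 0, 0]], [[0, 0, 0], [0, 0, 0]], [[0, 0, 0], [0, 0, 0]], [[0, 0, 0], [0, 0, 0]], [[0, 0, 0], [0, 0, 0]]]}}

```text
t: 14.55
position: [570.8, -9.0, 73.6]
ee_rot: [-0.688, 0.726, -0.0, 0.001]
contact_force: [-2.1, 2.6, 8.6]
width: 29.4
gripper_force: 59.7
```

```bash
cat > f.py <<'E'
from h import *
F=[];P=[]
for i in range(10):
    o=env.get_obs();F.append(o['contact_force']);P.append(o['position']);s=env.snapshot('top')
d=np.array([-.0568,-.998,0]);F=np.array(F);print('push',-(F@d).mean().round(2),'sd',(F@d).std().round(2),F.mean(0).round(2),np.mean(P,0).round(2),o['t'])
im=s['color'].astype(float)
# leading/trailing edges of the stop plate: bright steel top strip between dark gaps, rows of the rubber-free middle
for v in(214,218,222,240,254):print(v,im[v,394:412].mean(1).round().astype(int).tolist())
E
python3 f.py
```

```text
push 3.17 sd 0.51 [-2.4   3.31  8.44] [570.78  -9.01  73.62] 15.0
214 [139, 138, 137, 136, 138, 137, 136, 137, 137, 137, 138, 159, 178, 182, 195, 167, 144, 140]
218 [130, 129, 131, 130, 132, 133, 133, 129, 126, 125, 126, 158, 181, 187, 178, 150, 132, 131]
222 [142, 153, 161, 148, 125, 118, 128, 135, 146, 185, 158, 188, 193, 185, 150, 82, 31, 17]
240 [112, 89, 70, 64, 65, 70, 91, 109, 114, 115, 92, 99, 108, 105, 85, 75, 76, 76]
254 [126, 114, 84, 69, 81, 87, 87, 97, 111, 102, 102, 109, 109, 100, 73, 62, 57, 52]
```

{"name": "carry_out", "arguments": {"rows": [[[-0.0001, -0.001, 0], [0, 0, 0]], [[0, -0.001, 0], [0, 0, 0]], [[-0.0001, -0.001, 0], [0, 0, 0]], [[0, -0.001, 0], [0, 0, 0]], [[0, 0, 0], [0, 0, 0]], [[0, 0, 0], [0, 0, 0]], [[0, 0, 0], [0, 0, 0]], [[0, 0, 0], [0, 0, 0]]]}}

```text
t: 15.72
position: [570.6, -12.5, 73.6]
ee_rot: [-0.688, 0.726, 0.0, 0.001]
contact_force: [-2.1, 7.2, 7.6]
width: 29.1
gripper_force: 59.7
```

```bash
cat > f.py <<'E'
from h import *
F=[];P=[];I=[]
for i in range(10):
    o=env.get_obs();F.append(o['contact_force']);P.append(o['position']);s=env.snapshot('top');I.append(s['color'])
d=np.array([-.0568,-.998,0]);F=np.array(F);print('push',-(F@d).mean().round(2),'sd',(F@d).std().round(2),F.mean(0).round(2),np.mean(P,0).round(2),o['t'])
cv2.imwrite('pics/last.png',I[-1][190:285,250:430,::-1])
g0=cv2.imread('pics/top0.png').mean(2);g=np.mean(I,0).mean(2)
# back-edge of the stop's top: half-level crossing, per row
def edge(r):
    k=int(np.argmax(r));h=(r[k]+r[k+4])/2
    for j in range(k,k+5):
        if r[j]>=h>r[j+1]:return j+(r[j]-h)/(r[j]-r[j+1])
for v in(216,218,220,235,240,245,250):
    a,b=edge(g0[v,402:416]),edge(g[v,402:416])
    if a and b:print(v,round(402+a,2),round(402+b,2),'shift mm',round((b-a)*1416/523,1))
E
python3 f.py
```

```text
push 7.61 sd 0.35 [-1.82  7.73  8.93] [570.58 -12.52  73.63] 16.1667
216 407.59 409.99 shift mm 6.5
218 407.82 410.46 shift mm 7.1
220 408.01 410.21 shift mm 6.0
235 407.35 409.36 shift mm 5.4
240 407.08 403.32 shift mm -10.2
245 406.92 404.12 shift mm -7.6
250 407.13 404.18 shift mm -8.0
```

```bash
python3 - <<'E'
from h import *
Z=lambda i,v,u,w,h:cv2.resize(i[v:v+h,u:u+w],(400,300),interpolation=cv2.INTER_CUBIC)
s0=cv2.imread('pics/scene0.png');t0=cv2.imread('pics/top0.png')
s=cam('scene')['color'][:,:,::-1];t=cam('top')['color'][:,:,::-1]
cv2.imwrite('pics/scene1.png',s);cv2.imwrite('pics/top1.png',t)
A=(252,206,64,48);B=(206,384,48,36)
o=np.vstack([np.hstack([Z(s0,*A),Z(s,*A)]),np.hstack([Z(t0,*B),Z(t,*B)])])
cv2.imwrite('pics/cmp.png',o)
E
```

```text
(no output)
```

View pics/cmp.png

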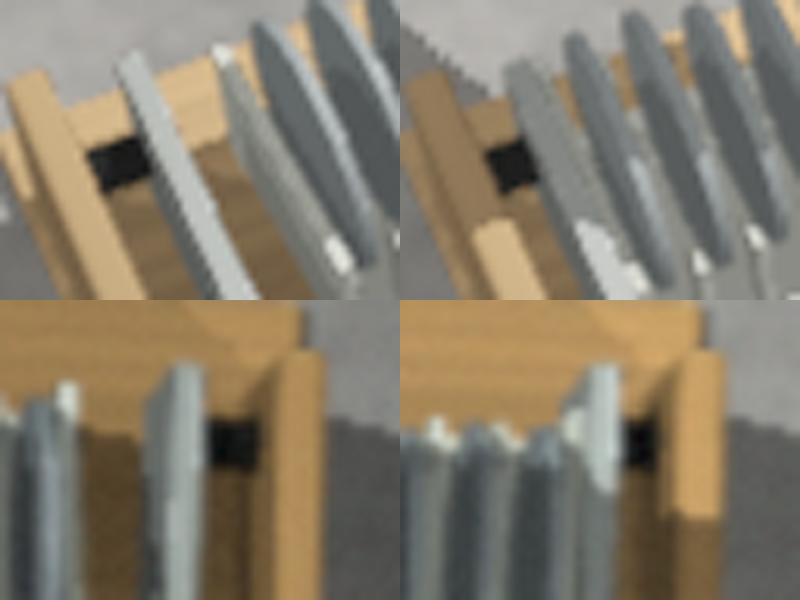

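Stop plate's back edge moved from ≈207 to ≈222 (lower panels), and the buffer shrank by about 4–5 mm. That is ≈5.5 N on the stop, which agrees with a push of 7.6 N less friction. About 3.5 mm more is needed.

{"name": "carry_out", "arguments": {"rows": [[[-0.0001, -0.001, 0], [0, 0, 0]], [[0, -0.001, 0], [0, 0, 0]], [[-0.0001, -0.001, 0], [0, 0, 0]], [[0, -0.001, 0], [0, 0, 0]], [[0, 0, 0], [0, 0, 0]], [[0, 0, 0], [0, 0, 0]], [[0, 0, 0], [0, 0, 0]], [[0, 0, 0], [0, 0, 0]]]}}

```text
t: 16.98
position: [570.4, -16.0, 73.7]
ee_rot: [-0.688, 0.726, 0.001, 0.001]
contact_force: [-2.8, 12.3, 9.3]
width: 28.9
gripper_force: 59.8
```

```bash
python3 f.py | head -1; python3 - <<'E'
from h import *
t=np.mean([cam('top')['color'][:,:,::-1].mean(2) for i in range(5)],0);s=cam('scene')['color'][:,:,::-1].mean(2)
# dark buffer width (mm) along top-view columns, start / earlier (y=-12.5) / now, by half-level crossings
def wid(g,v0,v1):
    r=g[v0:v1,402:425].mean(0);k=int(np.argmin(r));h=75
    i=k
    while r[i]<h:i-=1
    j=k
    while r[j]<h:j+=1
    return 402+i+(r[i]-h)/(r[i]-r[i+1]),402+j-(r[j]-h)/(r[j]-r[j-1])
for n,g in(('start',cv2.imread('pics/top0.png').mean(2)),('-12.5',cv2.imread('pics/top1.png').mean(2)),('now',t)):
    a,b=wid(g,221,225);print(n,round(a,2),round(b,2),'width mm',round((b-a)*2.73,1))
E
```

```text
push 11.66 sd 0.54 [-2.4  11.82  9.25] [570.38 -16.02  73.64] 17.4333
start 408.43 415.47 width mm 19.2
-12.5 410.6 415.03 width mm 12.1
now 411.58 415.1 width mm 9.6
```

{"name": "carry_out", "arguments": {"rows": [[[0, -0.0005, 0], [0, 0, 0]], [[0, 0, 0], [0, 0, 0]], [[0, 0, 0], [0, 0, 0]], [[0, 0, 0], [0, 0, 0]], [[0, 0, 0], [0, 0, 0]], [[0, 0, 0], [0, 0, 0]], [[0, 0, 0], [0, 0, 0]], [[0, 0, 0], [0, 0, 0]]]}}

```text
t: 18.45
position: [570.4, -16.3, 73.7]
ee_rot: [-0.688, 0.725, 0.001, 0.001]
contact_force: [-3.2, 14.3, 10.1]
width: 29.2
gripper_force: 59.8
```

```bash
python3 f.py | head -1; python3 -c "
from cell import env
print(env.finish_job())"
```

```text
push 13.26 sd 0.54 [-2.62 13.44  9.45] [570.36 -16.32  73.65] 18.9
the job is handed in; nothing more can be done
None
```

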